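# Move the cleaning bottles into the organiser, same order

### The arm

A 6-joint arm with a two-finger parallel gripper is mounted at the origin on the work surface. World frame = base frame: x ahead of the robot, y to its left, z up, the work surface at z = 0. Lengths are in m, angles in degrees, forces in N, time in s.
With the tool pointing down it reaches from about 0.35 to 0.925 m from the base axis. Payload 6.4 kg.
Tool frame: the origin (TCP) lies between the finger pads; the fingertips stand 8 mm ahead of it and the grasp point (between the pads) lies 11 mm behind it; x points along the fingers, y is the direction in which the jaws open and shut, and the axes are right-handed (so a half turn about x gives the same grasp; the last joint's range is limited). The gripper opens to 85 mm and grips with 20 to 120 N. Pads are 22 mm wide; open, the fingers measure 114 mm over their backs; the gripper's body (76 mm by 85 mm) begins 54 mm behind the grasp point. The pads swing forward as they close: fully open they stand 13 mm farther back than shut.
Start: joints at [55.8, 14.043, 89.255, -0, 76.702, -9.975], TCP at [0.267, 0.593, 0.239] pointing down, gripper open.
Joint ranges: [-179.41, 179.41], [-58.25, 129.5], [7.25, 145.43], [-54.29, 234.29], [11.92, 165.04], [-157.13, 157.13]. Speed limits (degrees/s): [147.25, 147.25, 180, 180, 180, 180].

### API

Orientations are given as a 3x3 rotation matrix whose columns are the frame's x, y, z axes.
In Python, from station import bot gives the robot as it stands. Calls block until the motion is done:
- bot.move_ptp(position, orientation): joint-space move of the TCP to a pose.
- bot.move_l(position, ori=None, rate=0.15): straight line of the TCP; ori=None keeps the orientation; rate is the mean speed in m/s.
- bot.goto_joints(angles): joint-space move.
- bot.set_gripper(opening, force=None): finger opening in m; force is the grip in N (None keeps the last); returns when the fingers have stopped.
- bot.wait(seconds).
- bot.inverse_kinematics(position, orientation): joint angles nearest the present ones, or None.
- bot.state(): the state.
- bot.capture(name): name is "scene" or "top"; returns the picture (480x640x3 uint8, red, green, blue); there is no depth.
- bot.get_calibration(name): a dict with "intrinsics" (3x3 intrinsics, pixels), "k1" (the pictures are not rectified: a ray, as slopes to the right and down, at radius r is drawn at 1 + k1 r^2 times it, then the intrinsics apply), "xyz" and "attitude" of the camera in the world. Camera axes: x right, y up, looking along -z (the intrinsics and any distortion apply to the point x, -y, -z); pixel columns grow to the right and rows downward; lengths in m; the calibration is good to about 2 mm. A picture is of the moment at which its call begins. get_calibration takes no time and is no camera call.
A pose or a line that the arm cannot do raises bot.IKError and nothing moves.
- bot.finish_job(): hands the job in, once; it reports no verdict.
Trained networks look in the newest picture that a camera, given by its name, has taken for a name from the list of things; names that differ only in an ending like _2 or _b are one class to them, and where a whole thing is asked for, a point or a joint stands for the part that bears it (a point fixed in the world has none). Each returns a list of dicts, best first, with "conf" (0 to 1); they miss things now and then, are a little off and sometimes report something else, mostly with a low value. They report only what shows in the picture. A call takes as long as a camera call. They do not tell look-alikes from the thing itself.
- bot.cut_out(label, camera): "mask" (480x640 bool, what is visible of it).
- bot.pinpoint(label, camera): "point" ([x, y, z] in m, in the coordinates of the camera as it stood for that picture, good to about 4 mm: a listed point, or the origin of a listed thing).
The state is a dict: "t": time; "joints": joint angles; "qvel": joint speeds; "joint_efforts": joint torques, N m; "tool_pos": TCP position; "orientation": TCP orientation; "ft_force": force on the tool from outside, world axes, zero at the start; "torque": the same for the moment, N m; "grip_width": finger opening in m.
Only numpy, scipy, OpenCV 4.12 (cv2) and the standard library are available. Lean on these libraries where they do the work, as an engineer would, in place of code of your own. Each camera call takes 0.05 s, during which the arm holds its last target. There are 200 camera calls.

### The job

Move the four bottles that stand in the drip saucers of the wire rack into the four bays of the grey organiser, one bottle to a bay, in the same order from left to right (as the robot sees it) as they stand in the wire rack now. Keep every bottle upright on the way and stand it flat on the floor of its bay. Leave the pot of brushes between the racks standing where it is.

Things in the scene. Friction and masses are not known exactly. Their poses are not given: they have to be found in the camera images.
- trigger_bottle: White trigger spray bottle, 181 mm tall: round body 55 mm wide, grey collar, white spray head 24 mm wide (y), flat-sided, at heights 157 to 179 mm, from x = -40 to +18 mm: grip its sides at x = 0. Grey nozzle (to 57 mm from the axis) and trigger point to -x. About 0.24 kg. Origin: centre of its underside; z up.
- flat_bottle: White flat-sided bottle, 153 mm tall: rectangular body 62 mm (x) by 42 mm (y), 108 mm high; round white screw cap 30 mm wide on its axis at heights 127 to 153 mm. About 0.26 kg. Origin: centre of its underside; z up.
- pump_bottle: White pump-dispenser bottle, 169 mm tall: round body 62 mm wide; on a thin stem a grey pump head 24 mm wide (y), 30 mm long (x), flat-sided, at heights 148 to 169 mm, centred on the axis; narrow spout to -x, to 48 mm from the axis. The pump does not give. About 0.30 kg. Origin: centre of its underside; z up.
- nozzle_bottle: White squeeze bottle, 184 mm tall: slim round body 50 mm wide, round grey cap 30 mm wide at heights 134 to 158 mm, above it a pointed grey nozzle. Turned any way about z. About 0.20 kg. Origin: centre of its underside; z up.
- saucer_trigger: Round grey drip saucer, 74 mm wide, 9 mm high; the trigger bottle stands in it at the start. Fixed on the wire rack, underside 14 mm above the table, floor 3 mm thick. Origin: centre of its underside; y along the row, to the robot's left; x away from the robot.
- saucer_flat: Oblong grey drip saucer, 80 mm (x) by 62 mm (y), 9 mm high; the flat bottle stands in it at the start. Fixed on the wire rack, underside 14 mm above the table, floor 3 mm thick. Origin: centre of its underside; y along the row, to the robot's left; x away from the robot.
- saucer_pump: Round grey drip saucer, 80 mm wide, 9 mm high; the pump bottle stands in it at the start. The saucers stand in a row, 84 mm apart, on a fixed wire rack, 114 by 366 mm, with a rail round it 48 mm above the table. Fixed on the wire rack, underside 14 mm above the table, floor 3 mm thick. Origin: centre of its underside; y along the row, to the robot's left; x away from the robot.
- saucer_nozzle: Round grey drip saucer, 70 mm wide, 9 mm high; the squeeze bottle stands in it at the start. Fixed on the wire rack, underside 14 mm above the table, floor 3 mm thick. Origin: centre of its underside; y along the row, to the robot's left; x away from the robot.
- organiser: Grey open-topped organiser, fixed, 92 mm deep (x), 340 mm long (y), 45 mm high, walls and dividers 4 mm, floor 5 mm. Four bays in a row, each 80 mm (y) by 84 mm (x) inside, centred at y = +126, +42, -42, -126 mm, x = 0. Origin: centre of its underside; y along the row, to the robot's left; x away from the robot.
- brush_pot: White ceramic pot 60 mm wide, 95 mm high, with two brushes up to 169 mm, between the wire rack and the organiser; loose, about 0.45 kg. Origin: centre of its underside.
Mind the look-alikes: they are no part of the job. Leave any green look-alike of the pump_bottle alone.

How it is judged (in metres and radians):
At the end, for the whole second after the job is handed in: Each bottle stands alone in a bay, on its floor (within 5 mm), upright (0.1 rad), within 22 mm of the bay's centre along the row and 25 mm across, released, at rest; left-to-right order as that of their saucers; brush pot upright, within 30 mm of its start (((y of each of saucer_flat, saucer_pump, saucer_nozzle in the frame of saucer_trigger below 0 m and y of trigger_bottle in the frame of organiser between 0.104 and 0.148 m) or (y of saucer_flat in the frame of saucer_trigger above 0 m and y of each of saucer_pump, saucer_nozzle in the frame of saucer_trigger below 0 m and y of trigger_bottle in the frame of organiser between 0.02 and 0.064 m) or (y of each of saucer_flat, saucer_nozzle in the frame of saucer_trigger below 0 m and y of saucer_pump in the frame of saucer_trigger above 0 m and y of trigger_bottle in the frame of organiser between 0.02 and 0.064 m) or (y of each of saucer_flat, saucer_pump in the frame of saucer_trigger below 0 m and y of saucer_nozzle in the frame of saucer_trigger above 0 m and y of trigger_bottle in the frame of organiser between 0.02 and 0.064 m) or (y of each of saucer_flat, saucer_pump in the frame of saucer_trigger above 0 m and y of saucer_nozzle in the frame of saucer_trigger below 0 m and y of trigger_bottle in the frame of organiser between -0.064 and -0.02 m) or (y of each of saucer_flat, saucer_nozzle in the frame of saucer_trigger above 0 m and y of saucer_pump in the frame of saucer_trigger below 0 m and y of trigger_bottle in the frame of organiser between -0.064 and -0.02 m) or (y of saucer_flat in the frame of saucer_trigger below 0 m and y of each of saucer_pump, saucer_nozzle in the frame of saucer_trigger above 0 m and y of trigger_bottle in the frame of organiser between -0.064 and -0.02 m) or (y of each of saucer_flat, saucer_pump, saucer_nozzle in the frame of saucer_trigger above 0 m and y of trigger_bottle in the frame of organiser between -0.148 and -0.104 m)) and x of trigger_bottle in the frame of organiser between -0.025 and 0.025 m and z of trigger_bottle in the frame of organiser between 0 and 0.01 m and angle between each of trigger_bottle, flat_bottle, pump_bottle, nozzle_bottle's own z axis and vertical below 0.1 rad and linear speed of each of trigger_bottle, flat_bottle, pump_bottle, nozzle_bottle below 0.02 m/s and angular speed of each of trigger_bottle, flat_bottle, pump_bottle, nozzle_bottle below 0.2 rad/s and ((y of each of saucer_trigger, saucer_pump, saucer_nozzle in the frame of saucer_flat below 0 m and y of flat_bottle in the frame of organiser between 0.104 and 0.148 m) or (y of saucer_trigger in the frame of saucer_flat above 0 m and y of each of saucer_pump, saucer_nozzle in the frame of saucer_flat below 0 m and y of flat_bottle in the frame of organiser between 0.02 and 0.064 m) or (y of each of saucer_trigger, saucer_nozzle in the frame of saucer_flat below 0 m and y of saucer_pump in the frame of saucer_flat above 0 m and y of flat_bottle in the frame of organiser between 0.02 and 0.064 m) or (y of each of saucer_trigger, saucer_pump in the frame of saucer_flat below 0 m and y of saucer_nozzle in the frame of saucer_flat above 0 m and y of flat_bottle in the frame of organiser between 0.02 and 0.064 m) or (y of each of saucer_trigger, saucer_pump in the frame of saucer_flat above 0 m and y of saucer_nozzle in the frame of saucer_flat below 0 m and y of flat_bottle in the frame of organiser between -0.064 and -0.02 m) or (y of each of saucer_trigger, saucer_nozzle in the frame of saucer_flat above 0 m and y of saucer_pump in the frame of saucer_flat below 0 m and y of flat_bottle in the frame of organiser between -0.064 and -0.02 m) or (y of saucer_trigger in the frame of saucer_flat below 0 m and y of each of saucer_pump, saucer_nozzle in the frame of saucer_flat above 0 m and y of flat_bottle in the frame of organiser between -0.064 and -0.02 m) or (y of each of saucer_trigger, saucer_pump, saucer_nozzle in the frame of saucer_flat above 0 m and y of flat_bottle in the frame of organiser between -0.148 and -0.104 m)) and x of flat_bottle in the frame of organiser between -0.025 and 0.025 m and z of flat_bottle in the frame of organiser between 0 and 0.01 m and ((y of each of saucer_trigger, saucer_flat, saucer_nozzle in the frame of saucer_pump below 0 m and y of pump_bottle in the frame of organiser between 0.104 and 0.148 m) or (y of saucer_trigger in the frame of saucer_pump above 0 m and y of each of saucer_flat, saucer_nozzle in the frame of saucer_pump below 0 m and y of pump_bottle in the frame of organiser between 0.02 and 0.064 m) or (y of each of saucer_trigger, saucer_nozzle in the frame of saucer_pump below 0 m and y of saucer_flat in the frame of saucer_pump above 0 m and y of pump_bottle in the frame of organiser between 0.02 and 0.064 m) or (y of each of saucer_trigger, saucer_flat in the frame of saucer_pump below 0 m and y of saucer_nozzle in the frame of saucer_pump above 0 m and y of pump_bottle in the frame of organiser between 0.02 and 0.064 m) or (y of each of saucer_trigger, saucer_flat in the frame of saucer_pump above 0 m and y of saucer_nozzle in the frame of saucer_pump below 0 m and y of pump_bottle in the frame of organiser between -0.064 and -0.02 m) or (y of each of saucer_trigger, saucer_nozzle in the frame of saucer_pump above 0 m and y of saucer_flat in the frame of saucer_pump below 0 m and y of pump_bottle in the frame of organiser between -0.064 and -0.02 m) or (y of saucer_trigger in the frame of saucer_pump below 0 m and y of each of saucer_flat, saucer_nozzle in the frame of saucer_pump above 0 m and y of pump_bottle in the frame of organiser between -0.064 and -0.02 m) or (y of each of saucer_trigger, saucer_flat, saucer_nozzle in the frame of saucer_pump above 0 m and y of pump_bottle in the frame of organiser between -0.148 and -0.104 m)) and x of pump_bottle in the frame of organiser between -0.025 and 0.025 m and z of pump_bottle in the frame of organiser between 0 and 0.01 m and ((y of each of saucer_trigger, saucer_flat, saucer_pump in the frame of saucer_nozzle below 0 m and y of nozzle_bottle in the frame of organiser between 0.104 and 0.148 m) or (y of saucer_trigger in the frame of saucer_nozzle above 0 m and y of each of saucer_flat, saucer_pump in the frame of saucer_nozzle below 0 m and y of nozzle_bottle in the frame of organiser between 0.02 and 0.064 m) or (y of each of saucer_trigger, saucer_pump in the frame of saucer_nozzle below 0 m and y of saucer_flat in the frame of saucer_nozzle above 0 m and y of nozzle_bottle in the frame of organiser between 0.02 and 0.064 m) or (y of each of saucer_trigger, saucer_flat in the frame of saucer_nozzle below 0 m and y of saucer_pump in the frame of saucer_nozzle above 0 m and y of nozzle_bottle in the frame of organiser between 0.02 and 0.064 m) or (y of each of saucer_trigger, saucer_flat in the frame of saucer_nozzle above 0 m and y of saucer_pump in the frame of saucer_nozzle below 0 m and y of nozzle_bottle in the frame of organiser between -0.064 and -0.02 m) or (y of each of saucer_trigger, saucer_pump in the frame of saucer_nozzle above 0 m and y of saucer_flat in the frame of saucer_nozzle below 0 m and y of nozzle_bottle in the frame of organiser between -0.064 and -0.02 m) or (y of saucer_trigger in the frame of saucer_nozzle below 0 m and y of each of saucer_flat, saucer_pump in the frame of saucer_nozzle above 0 m and y of nozzle_bottle in the frame of organiser between -0.064 and -0.02 m) or (y of each of saucer_trigger, saucer_flat, saucer_pump in the frame of saucer_nozzle above 0 m and y of nozzle_bottle in the frame of organiser between -0.148 and -0.104 m)) and x of nozzle_bottle in the frame of organiser between -0.025 and 0.025 m and z of nozzle_bottle in the frame of organiser between 0 and 0.01 m and distance of brush_pot from where it was at the start of the episode below 0.03 m and angle between brush_pot's own z axis and vertical below 0.15 rad); the robot touches nothing.
It fails at once if a bottle is tipped over (more than 0.6 rad) (angle between any of trigger_bottle, flat_bottle, pump_bottle, nozzle_bottle's own z axis and vertical above 0.6 rad).
It fails at once if the brush pot is knocked over (angle between brush_pot's own z axis and vertical above 0.5 rad).
It also fails if it takes over 120 s, if anything falls off the work surface, if the arm or the gripper's body presses on something with over 40 N, if the wrist force passes 120 N, or if a joint passes its speed limit or range.

## Working session

There is one attempt and no reset: what is moved stays moved. The work goes in short steps, each a Python script; the robot and the scene stay as the last script left them, time stands still between calls to the robot, and variables do not carry over. Pictures are saved under pics/ and viewed, about 12 in all and at most 16, crops included, and the job is handed in when it is done.

```bash
ls; mkdir -p pics; cat > h.py <<'E'
from station import bot
import numpy as np, cv2
def cap(cam,name=None):
    im=bot.capture(cam)
    if name: cv2.imwrite(f'pics/{name}.png',cv2.cvtColor(np.asarray(im),cv2.COLOR_RGB2BGR))
    return im
def towld(cam,p):
    c=bot.get_calibration(cam); return np.array(c['attitude'])@np.array(p)+np.array(c['xyz'])
def proj(cam,P):
    c=bot.get_calibration(cam); q=np.array(c['attitude']).T@(np.array(P)-np.array(c['xyz']))
    s=np.array([q[0],-q[1]])/-q[2]; s=s*(1+c['k1']*(s@s)); K=np.array(c['intrinsics'])
    return (K@[s[0],s[1],1])[:2]
def unproj(cam,uv,z):
    c=bot.get_calibration(cam); K=np.array(c['intrinsics'])
    s=cv2.undistortPoints(np.array([[uv]],float),K,np.array([c['k1'],0,0,0.]))[0,0]
    d=np.array(c['attitude'])@np.array([s[0],-s[1],-1]); o=np.array(c['xyz'])
    return o+d*(z-o[2])/d[2]
E
python3 - <<'E'
from h import *
for cam in('scene','top'):
    cap(cam,cam+'0'); c=bot.get_calibration(cam); print(cam,np.round(c['xyz'],3),np.round(c['attitude'],3).tolist(),c['k1'],np.array(c['intrinsics'])[0])
    for n in 'trigger_bottle flat_bottle pump_bottle nozzle_bottle saucer_trigger saucer_flat saucer_pump saucer_nozzle organiser brush_pot'.split():
        for d in bot.pinpoint(n,cam):
            if d['conf']>.2:
                w=towld(cam,d['point']); print(n,round(d['conf'],2),np.round(w,3),np.round(proj(cam,w)))
E
```

```text
pics
scene [0.957 0.296 0.928] [[-0.6, -0.701, 0.385], [0.8, -0.519, 0.301], [-0.011, 0.489, 0.872]] -0.09416959739506088 [566.45641637   0.         314.43561279]
flat_bottle 0.93 [0.464 0.369 0.014] [525. 316.]
pump_bottle 0.91 [ 0.627  0.335 -0.006] [459. 383.]
pump_bottle 0.74 [0.479 0.283 0.017] [478. 294.]
pump_bottle 0.68 [0.638 0.215 0.004] [395. 346.]
nozzle_bottle 0.89 [0.489 0.118 0.019] [396. 249.]
saucer_trigger 0.94 [0.481 0.201 0.02 ] [438. 270.]
saucer_flat 0.58 [0.481 0.199 0.016] [437. 270.]
saucer_pump 0.78 [0.478 0.283 0.015] [478. 295.]
saucer_pump 0.63 [0.48  0.283 0.02 ] [478. 295.]
saucer_nozzle 0.93 [0.494 0.113 0.011] [392. 251.]
organiser 0.73 [ 0.472 -0.236  0.001] [254. 156.]
brush_pot 0.76 [ 0.433 -0.001 -0.002] [359. 201.]
brush_pot 0.39 [0.481 0.198 0.016] [436. 270.]
top [0.482 0.002 1.157] [[-0.031, 0.998, -0.062], [-0.999, -0.029, 0.019], [0.017, 0.063, 0.998]] -0.17669392063083508 [611.64277113   0.         306.43026549]
trigger_bottle 0.77 [0.483 0.199 0.019] [190. 276.]
flat_bottle 0.75 [0.467 0.365 0.016] [104. 286.]
pump_bottle 0.97 [ 0.632  0.21  -0.001] [185. 198.]
pump_bottle 0.73 [0.475 0.282 0.017] [147. 281.]
pump_bottle 0.61 [0.625 0.336 0.005] [119. 203.]
pump_bottle 0.61 [0.468 0.365 0.017] [104. 286.]
nozzle_bottle 0.7 [0.487 0.116 0.019] [234. 273.]
saucer_trigger 0.56 [0.477 0.196 0.015] [192. 279.]
saucer_flat 0.71 [0.47  0.365 0.014] [104. 285.]
saucer_flat 0.31 [ 0.432  0.002 -0.002] [296. 300.]
saucer_pump 0.76 [0.477 0.283 0.015] [147. 280.]
saucer_nozzle 0.72 [0.491 0.11  0.017] [238. 270.]
organiser 0.82 [ 0.47  -0.241 -0.004] [423. 276.]
brush_pot 0.89 [ 0.433  0.002 -0.005] [297. 299.]
```

View pics/scene0.png

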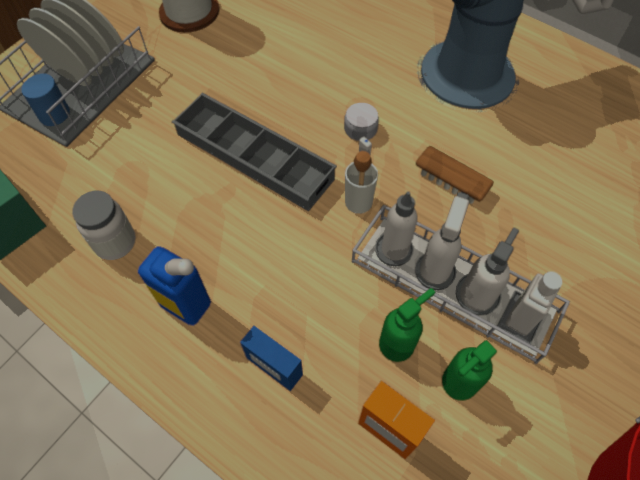

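View pics/top0.png

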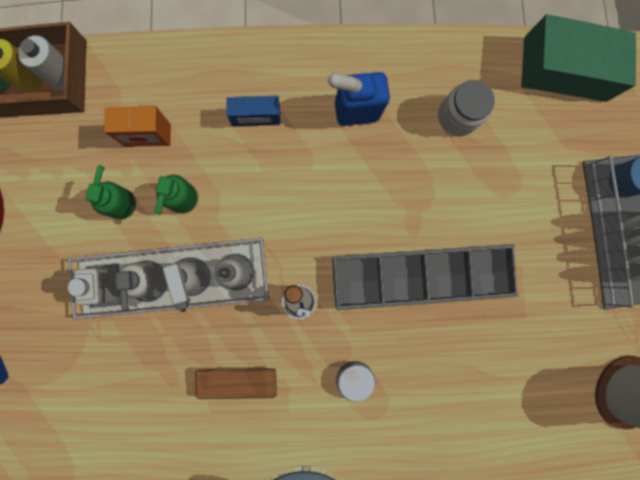

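Rack order, left to right from the robot: flat (104,286), pump (147,281), trigger (190,276), nozzle (234,273). Look-alikes for the pump bottle are the green bottles at (185,198) and (119,203) in the top view, which I'll leave alone. Next is one close crop for head yaws and organiser corners.

```bash
python3 - <<'E'
from h import *
t=cv2.imread('pics/top0.png'); s=cv2.imread('pics/scene0.png')
a=cv2.resize(t[230:330,55:275],(792,360),interpolation=3)
b=cv2.resize(s[180:360,350:570],(400,327),interpolation=3)[:240]
c=cv2.resize(t[235:315,325:525],(400,160),interpolation=3)
m=np.zeros((600,800,3),np.uint8); m[:360,:792]=a; m[360:,:400]=b; m[360:520,400:]=c
cv2.imwrite('pics/m1.png',m)
s_=bot.state(); print(np.round(s_['orientation'],3).tolist(),s_['ft_force'],s_['t'],s_['grip_width'])
for cam in('top','scene'):
    mk=bot.cut_out('organiser',cam)[0]['mask'].astype(np.uint8)
    r=cv2.minAreaRect(cv2.findNonZero(mk)); bx=cv2.boxPoints(r); print(cam,bx.tolist(),[np.round(unproj(cam,p,.045)[:2],3).tolist() for p in bx])
E
```

```text
[[-0.0, 0.41, 0.912], [-0.0, 0.912, -0.41], [-1.0, -0.0, 0.0]] [-0.39043627  0.15925946  0.41818595] 1.1 0.08529370721100632
top [[331.3350830078125, 255.69033813476562], [513.83251953125, 242.65481567382812], [517.7258911132812, 297.1624450683594], [335.22845458984375, 310.1979675292969]] [[0.512, -0.064], [0.526, -0.407], [0.424, -0.41], [0.413, -0.068]]
scene [[166.57772827148438, 130.10519409179688], [194.38150024414062, 82.02784729003906], [341.8999328613281, 167.3397216796875], [314.0961608886719, 215.4170684814453]] [[0.55, -0.397], [0.419, -0.443], [0.416, -0.057], [0.534, -0.035]]
```

View pics/m1.png

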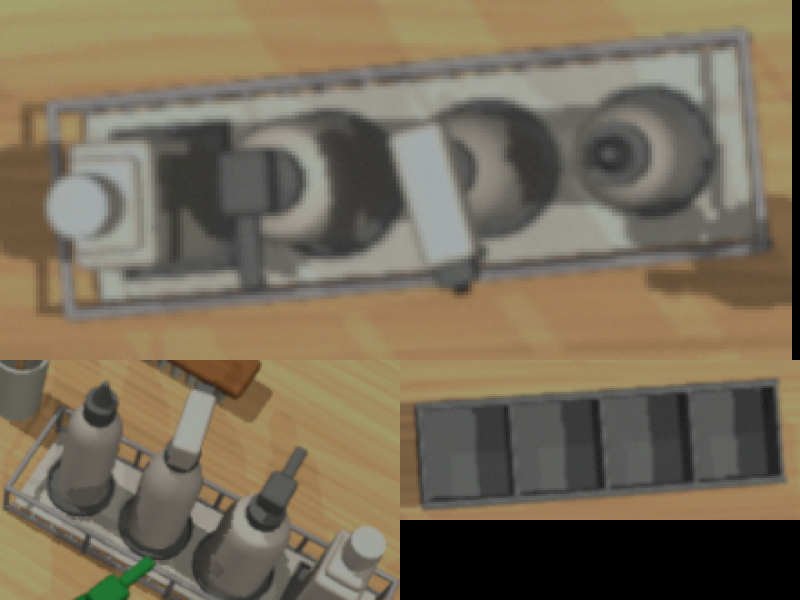

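```bash
python3 - <<'E'
from h import *
cr=lambda x,y:(55+x/3.6,230+y/3.6)
for n,far,near,z in[('trig',(415,125),(452,262),.197),('trigend',(415,125),(461,289),.19),('pump head',(246,150),(247,214),.186),('pumpspout',(246,150),(252,288),.182)]:
    a,b=unproj('top',cr(*far),z),unproj('top',cr(*near),z); d=a-b; print(n,a[:2].round(3),b[:2].round(3),'yaw',np.degrees(np.arctan2(d[1],d[0])).round(1),np.linalg.norm(d).round(3))
for n,p,z in[('flatcap',(80,206),.17),('nozcap',(612,157),.175),('noztip',(610,152),.201)]: print(n,unproj('top',cr(*p),z).round(3))
c=[unproj('top',(325+(x-400)/2,235+(y-360)/2),.045)[:2] for x,y in[(416,404),(776,380),(784,481),(424,508)]]
print(np.round(c,3).tolist(),'ctr',np.mean(c,0).round(4),[np.degrees(np.arctan2(-d[0],d[1])).round(2) for d in(c[0]-c[1],c[3]-c[2])],np.linalg.norm(c[0]-c[1]),np.linalg.norm(c[0]-c[3]))
E
```

```text
trig [0.501 0.199] [0.441 0.184] yaw 14.0 0.062
trigend [0.501 0.201] [0.429 0.182] yaw 14.5 0.075
pump head [0.492 0.279] [0.464 0.279] yaw -0.2 0.028
pumpspout [0.492 0.28 ] [0.431 0.278] yaw 1.3 0.062
flatcap [0.469 0.362 0.17 ]
nozcap [0.485 0.115 0.175]
noztip [0.487 0.113 0.201]
[[0.51, -0.067], [0.521, -0.405], [0.427, -0.409], [0.415, -0.071]] ctr [ 0.4682 -0.2379] [np.float64(1.93), np.float64(1.95)] 0.33868744078738056 0.09472047086056253
```

```bash
cat >> h.py <<'E'
B=dict(nozzle=(.488,.115,.148,5,-.126),trigger=(.4832,.197,.170,14,-.042),pump=(.478,.281,.160,0,.042),flat=(.468,.364,.142,5,.126))
ORG=np.array([.469,-.238]); OY=2.
def R(deg):
    a=np.radians(deg); y=np.array([-np.sin(a),np.cos(a),0]); x=np.array([0,0,-1.]); return np.column_stack([x,y,np.cross(x,y)])
def st(tag):
    s=bot.state(); print(tag,round(s['t'],1),np.round(s['tool_pos'],3),'w',round(s['grip_width'],4),'f',np.round(s['ft_force'],1))
    return s
def pick(n):
    x,y,g,yaw,_=B[n]; z=.017+g-.011
    bot.set_gripper(.055)
    bot.move_ptp([x,y,.30],R(yaw)); bot.move_l([x,y,z],rate=.12); st('at')
    bot.set_gripper(.0,force=50); st('gripped')
    bot.move_l([x,y,z+.03],rate=.08); st('lifted')
def place(n):
    x,y,g,yaw,by=B[n]; z=.005+g-.011; a=np.radians(OY)
    pyaw=OY
    t=ORG+by*np.array([-np.sin(a),np.cos(a)]); H=g+.22
    bot.move_l([x,y,H],rate=.2); bot.move_l([t[0],t[1],H],R(pyaw),rate=.25)
    bot.move_l([t[0],t[1],z+.03],rate=.2); st('above')
    k=.03; f0=bot.state()['ft_force'][2]
    while k>-.004:
        k-=.002; bot.move_l([t[0],t[1],z+k],rate=.03)
        if bot.state()['ft_force'][2]-f0>3: break
    st(f'down k={k:.3f}')
def release(n):
    s=bot.state(); p=np.array(s['tool_pos'])
    bot.set_gripper(.055); bot.move_l([p[0],p[1],.30],rate=.15); st('released')
E
python3 - <<'E'
from h import *
pick('nozzle'); cap('scene','s1')
E
```

```text
at 4.9 [0.489 0.115 0.155] w 0.055 f [-0.1  0.7 -0.2]
gripped 5.3 [0.489 0.115 0.156] w 0.0288 f [-1.  -0.9  6.4]
lifted 5.8 [0.488 0.115 0.184] w 0.0284 f [ 0.1 -0.1 -2.2]
```

View pics/s1.png

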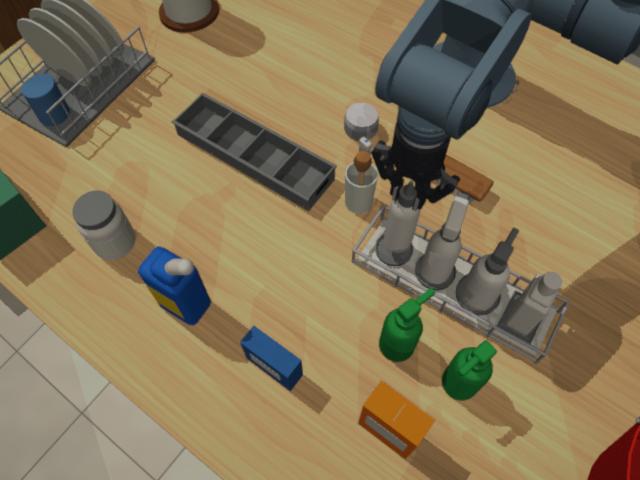

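Nozzle bottle at (402,225) is between the fingers and upright; the 2.2 N load matches 0.2 kg, so it has been lifted. The pot at (361,188) is untouched.

```bash
python3 - <<'E'
from h import *
place('nozzle'); cap('scene','s2')
E
```

```text
above 10.1 [ 0.474 -0.365  0.174] w 0.0282 f [ 0.4 -0.3 -1.3]
down k=-0.000 13.8 [ 0.474 -0.364  0.144] w 0.0289 f [-2.   1.5  7.4]
```

View pics/s2.png

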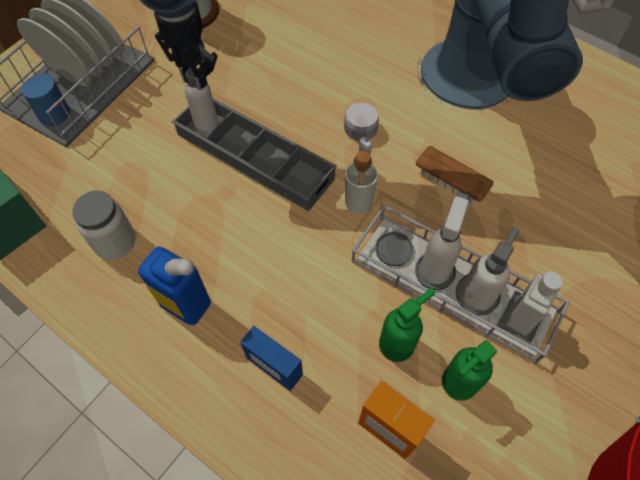

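The nozzle bottle stands upright in the far-right bay at about (203,115). Contact came at the predicted height. I'll release it and pick the trigger bottle.

```bash
python3 - <<'E'
from h import *
release('nozzle'); pick('trigger'); cap('scene','s3'); cap('top','t3')
s=cv2.imread('pics/s3.png');t=cv2.imread('pics/t3.png')
m=np.hstack([cv2.resize(s[60:300,140:540],(500,300)),cv2.resize(t[180:340,380:540],(300,300))]); cv2.imwrite('pics/m3.png',m)
E
```

```text
released 15.5 [ 0.474 -0.364  0.299] w 0.055 f [-0.4 -0.5  0. ]
at 18.9 [0.484 0.197 0.177] w 0.0552 f [-0.1 -0.8 -0.7]
gripped 19.3 [0.484 0.197 0.177] w 0.0229 f [ 0.2 -0.7  3.6]
lifted 19.8 [0.483 0.197 0.206] w 0.0231 f [-0.8  0.3 -2.9]
```

View pics/m3.png

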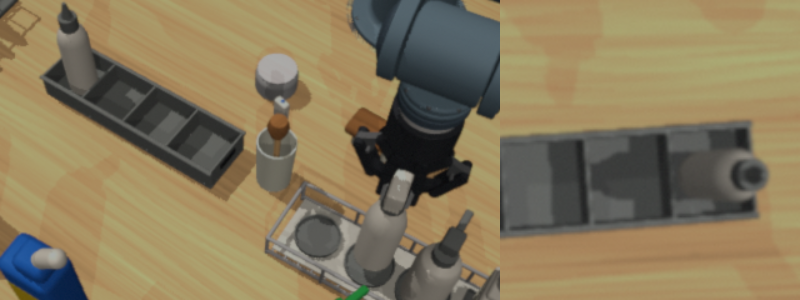

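The nozzle bottle stands upright in its bay (crop 77,55). The trigger bottle is held and upright, with a 2.3 N load.

```bash
python3 - <<'E'
from h import *
place('trigger'); cap('scene','s4'); release('trigger'); pick('pump'); cap('scene','s5')
a=cv2.imread('pics/s4.png');s=cv2.imread('pics/s5.png')
m=np.hstack([a[20:300,140:540],s[20:300,140:540]]); cv2.imwrite('pics/m5.png',m)
E
```

```text
above 24.2 [ 0.471 -0.281  0.196] w 0.0234 f [ 0.1 -0.6 -2.3]
down k=-0.000 27.9 [ 0.471 -0.28   0.165] w 0.0237 f [-0.5 -0.1  1.4]
released 29.4 [ 0.47  -0.28   0.299] w 0.0551 f [-0.7 -0.1 -0.4]
at 32.9 [0.479 0.281 0.167] w 0.0548 f [-0.4 -0.4  1.1]
gripped 33.3 [0.479 0.281 0.167] w 0.0233 f [ 0.4 -0.6  3.3]
lifted 33.9 [0.478 0.281 0.196] w 0.023 f [-0.2  0.2 -2.9]
```

View pics/m5.png

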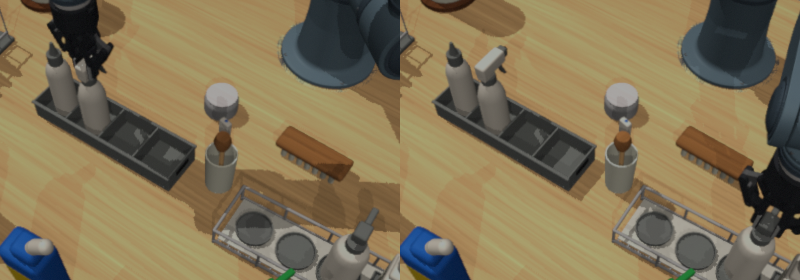

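The trigger bottle stands upright in the third bay (right crop 490,90). The pump bottle is held and upright.

```bash
python3 - <<'E'
from h import *
place('pump'); release('pump'); pick('flat'); cap('scene','s6')
cv2.imwrite('pics/m6.png',cv2.imread('pics/s6.png')[20:380,140:640])
E
```

```text
above 38.2 [ 0.468 -0.196  0.185] w 0.0232 f [ 0.1  0.6 -2.7]
down k=-0.000 41.9 [ 0.468 -0.197  0.155] w 0.0235 f [-0.1 -0.5  1.6]
released 43.4 [ 0.468 -0.196  0.299] w 0.0552 f [ 0.5  0.4 -0.2]
at 47.1 [0.469 0.364 0.149] w 0.055 f [ 0.8 -0.2 -0.2]
gripped 47.4 [0.469 0.364 0.149] w 0.0288 f [-0.6 -0.7  3.2]
lifted 48.0 [0.468 0.364 0.178] w 0.0286 f [ 0.5  0.3 -3.4]
```

View pics/m6.png

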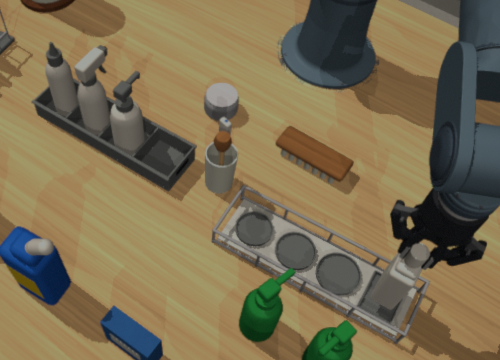

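Three bottles stand upright in their bays (crop 60,80; 92,90; 127,120). The flat bottle is held at (405,280).

```bash
python3 - <<'E'
from h import *
place('flat'); release('flat')
bot.move_ptp([.45,.30,.35],R(5)); bot.wait(.3); st('clear')
cap('scene','s7'); cap('top','t7')
a=np.radians(OY); Rm=np.array([[np.cos(a),np.sin(a)],[-np.sin(a),np.cos(a)]])
for cam in('top','scene'):
    for n in('flat_bottle','pump_bottle','trigger_bottle','nozzle_bottle','brush_pot'):
        for d in bot.pinpoint(n,cam)[:4]:
            if d['conf']>.4:
                w=towld(cam,d['point']); print(cam,n,round(d['conf'],2),w.round(3),'org',(Rm@(w[:2]-ORG)).round(3))
s=cv2.imread('pics/s7.png');t=cv2.imread('pics/t7.png')
cv2.imwrite('pics/m7.png',np.hstack([cv2.resize(s[40:280,140:400],(390,360)),cv2.resize(t[210:340,270:530],(400,360))]))
E
```

```text
above 52.3 [ 0.465 -0.112  0.167] w 0.0289 f [ 0.4  0.1 -2.6]
down k=-0.000 56.0 [ 0.465 -0.112  0.138] w 0.0287 f [-2.2  1.5  6.1]
released 57.6 [ 0.465 -0.112  0.299] w 0.0552 f [-0.2  0.6 -0.4]
clear 59.5 [0.45  0.299 0.35 ] w 0.0548 f [0.5 0.1 0.2]
top flat_bottle 0.85 [ 0.464 -0.113  0.005] org [-0.001  0.125]
top pump_bottle 0.95 [0.627 0.334 0.003] org [0.178 0.567]
top pump_bottle 0.73 [ 0.634  0.21  -0.003] org [0.181 0.442]
top pump_bottle 0.67 [ 0.463 -0.194  0.007] org [-0.004  0.044]
top trigger_bottle 0.95 [ 0.47  -0.281  0.009] org [-0.001 -0.043]
top nozzle_bottle 0.68 [ 0.47  -0.359  0.004] org [-0.004 -0.121]
top brush_pot 0.84 [ 0.432 -0.001 -0.005] org [-0.029  0.239]
scene flat_bottle 0.97 [ 0.461 -0.113  0.004] org [-0.003  0.125]
scene pump_bottle 0.87 [ 0.627  0.335 -0.006] org [0.178 0.567]
scene pump_bottle 0.86 [ 0.467 -0.193  0.003] org [-0.001  0.045]
scene pump_bottle 0.7 [ 0.435 -0.    -0.002] org [-0.026  0.239]
scene pump_bottle 0.6 [0.639 0.214 0.001] org [0.186 0.446]
scene trigger_bottle 0.68 [ 0.471 -0.282  0.004] org [ 0.001 -0.044]
scene trigger_bottle 0.44 [ 0.474 -0.361  0.004] org [ 0.    -0.123]
scene nozzle_bottle 0.92 [ 0.475 -0.36   0.005] org [ 0.002 -0.122]
scene brush_pot 0.72 [ 0.434  0.001 -0.003] org [-0.026  0.241]
```

View pics/m7.png

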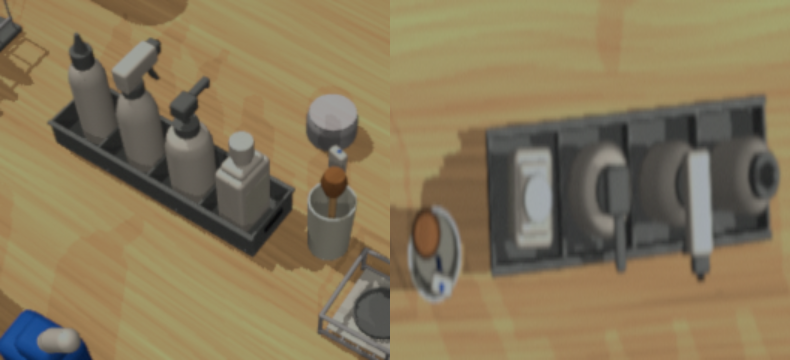

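All four bottles are upright in their bays in the right order, and the pot is where it was.

```bash
python3 -c "
from station import bot
print(bot.finish_job())"
```

```text
the job is handed in; nothing more can be done
None
```

All four white bottles are in the organiser, one to a bay. From the robot's left they stand flat, pump, trigger, nozzle, which is their order in the wire rack. I handed the job in at about 60 s, but the system reports no verdict.

- **Bottles:** In the last check both cameras put each bottle within about 5 mm of its bay centre, against limits of 22 and 25 mm. Base heights came out at 3–9 mm with the floor at 5 mm, and every bottle looks upright in the pictures.
- **Brush pot:** It is within about 3 mm of where it started, which is within measuring error.
- **Robot:** The arm is clear of everything, and the wrist force never read above about 8 N.
- **Failed or disagreeing checks:** None failed. The networks also reported the green look-alikes, which I left alone. They gave two false matches: the pot as a pump bottle, and the nozzle bottle as a trigger bottle. The pictures ruled both out.

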